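# Finish the brake pack of a refractor swing arm

## Robot

A 7-joint arm with a two-finger parallel gripper is mounted at the origin on the work surface. World frame = base frame: x ahead of the robot, y to its left, z up, the work surface at z = 0. Lengths are in m, angles in rad, forces in N, time in s.
With the tool pointing down it reaches from about 0.425 to 0.925 m from the base axis. Payload 6.8 kg.
Tool frame: the origin (TCP) lies at the very end of the fingers, on their centre line; the grasp point (between the pads) lies grasp_offset behind it (grasp_offset is the distance from the TCP to the grasp point, in m); z points along the fingers, y is the direction in which the jaws open and shut (so a half turn about z gives the same grasp; the last joint's range is limited). The gripper opens to 85 mm and grips with 20 to 120 N. Pads are 22 mm wide; open, the fingers measure 114 mm over their backs; the gripper's body (76 mm by 85 mm) begins 54 mm behind the grasp point. The pads swing forward as they close: fully open they stand 13 mm farther back than shut.
Start: joints at [1.009, 0.477, 0.022, 1.555, -0.011, 1.109, -0.083], TCP at [0.296, -0.607, 0.231] pointing down, gripper open.
Joint ranges: [-2.96, 2.96], [-0.34, 2.1], [-1.41, 1.46], [0.24, 2.44], [-1.37, 4.51], [0.17, 1.92], [-2.96, 2.96]. Speed limits (rad/s): [2.39, 2.39, 3.14, 3.14, 3.14, 3.14, 3.14].

## Interface

Orientations are given as a unit quaternion [w, x, y, z].
In Python, from station import * gives the robot as it stands.
- The arm moves only by the shell command python3 -m handwheel 'ROWS' [FORCE]. ROWS is JSON, one flat list of numbers, 7 for each row, row after row: the shift along the world's x, y, z in cm, then the turn, a rotation vector about the world's x, y, z in degrees, then the opening, from 0 (shut) to 1 (fully open). In form: [tx, ty, tz, ax, ay, az, fingers, tx, ty, tz, ax, ay, az, fingers, ...]. A call has 1 to 8 rows; each row is the pose to reach, as a shift and turn from the pose measured when the call began; what a row does not reach only later rows make up. A row lasts 1/12 s, in which the tool goes at most 41.7 mm and 7.16 degrees, less where a joint would pass 70% of its speed; a pose out of reach is approached as far as the arm can. A call with a gripper value outside its range is refused whole. The fingers move at their own pace and stop on an object; FORCE is the grip in N (left out, the last holds). Time passes only in rows, so rows that repeat a pose let the fingers close. It gives the time, the measured TCP pose, the force and the opening at its end, in the units of the state.
- get_obs(): the state, without advancing time (a new reading comes with each control period).
- read_camera(name): name is "scene" or "top" or "wrist"; returns the picture (420x560x3 uint8, red, green, blue); there is no depth.
- camera_info(name): a dict with "fx", "fy", "cx", "cy" (pixels), "R" (3x3) and "t" (3): a world point X has camera coordinates R X + t; the wrist camera has in their place "mount" (4x4, takes a point from camera to tool coordinates, whose origin is the TCP and whose axes are the flange's). Camera axes: x right, y down, z forward; pixel columns grow to the right and rows downward; lengths in m; the calibration is good to about 2 mm. A picture is of the moment at which its call begins: read the wrist's pose just before it. camera_info takes no time and is no camera call.
- hand_in(): hands the job in, once; it reports no verdict.
The state is a dict: "t": time; "q": joint angles; "joint_vel": joint speeds; "joint_torque": joint torques, N m; "eef_pos": TCP position; "tool_rot": TCP orientation; "contact_force": force on the tool from outside, world axes, zero at the start; "torque": the same for the moment, N m; "gripper_width": opening from 0.0 (shut) to 1.0 (fully open).
Only numpy, scipy, OpenCV 4.12 (cv2) and the standard library are available. Lean on these libraries where they do the work, as an engineer would, in place of code of your own. Each camera call takes 0.05 s, during which the arm holds its last target. There are 200 camera calls.

## Task

Finish the brake pack in the open pivot of the instrument arm, which so far ends in a steel plate: first work the lined disc down over the splined hub, feeling for the teeth and turning it gently until it drops in, then put the loose steel plate on top with its two forked tabs around the two pins. Both must lie fully home and flat, one upon the other. Never force a plate down hard, above all while it has not found its teeth or pins, and leave the phone, the trial lens and the spanner where they are.

Things in the scene. Friction and masses are not known exactly. Their poses are not given: they have to be found in the camera images.
- housing: Cream end of an instrument swing arm, fixed: drum 128 mm across, 30 mm high, pivot axis upright; the arm (75 mm wide, under 60 high, 490 long) runs off along its +x. Origin on the axis at desk level, z up. Its pack so far ends in a steel plate 68 mm across, top 46 mm above the desk. On that the lined disc must lie (underside at 46 mm), and on the disc the loose steel plate (underside at 53 mm)
- hub_top (a point): Centre of the top of the brass splined hub, 66 mm above the desk: core 26 mm across, six square-edged teeth 6 mm wide reaching out to 38 mm across, 60 degrees apart. The teeth stand at whatever angle the shaft stopped: it differs each time and is not measured (this point's axes are the housing's). A stiff gear holds the hub against 1 N m
- pin_a (a point): Centre of the top of the steel pin on the housing's +x side, 50 mm from the pivot axis, 72 mm above the desk; pin 8 mm thick, its top 2.5 mm tapering to 4.4 mm
- pin_b (a point): The same pin on the housing's -x side, 50 mm from the pivot axis
- lined_disc: Disc with brown friction segments, 64 mm across (twelve-sided rim, flats square to +x and every 30 degrees), 7 mm thick, about 0.09 kg, flat on a rubber block. Bore 40 mm with six inward teeth 7 mm wide reaching in to 28 mm across, one along +x, every 60 degrees; on the hub it has 1 mm play and 0.06 rad of turn either way. Origin: centre of underside, z up; either face may be up
- steel_plate: Bright steel plate, 68 mm across (twelve-sided, flats square to its y), 6 mm thick, about 0.13 kg, flat on a rubber block. Plain bore 42 mm; two tabs along +x and -x, 22 mm wide, reaching 57 mm from the centre, each with a fork slot 10 mm wide, open outward, bottom 45 mm from the centre: 1 mm play at the pins. Origin: centre of underside, z up; both ends and faces alike
- block_a: Grey-blue rubber block, round, 52 mm across and 18 mm high, fixed, with one of the two plates lying centred on it within 4 mm; origin at the centre of its underside
- block_b: The same kind of rubber block with the other plate on it
- phone: Black phone, 150 x 72 x 8 mm, lying flat, long side along its x; origin at the centre of its underside; not to be disturbed
- trial_lens: Small round trial lens in a red rim, 38 mm across, 4 mm thick, with a short tab along its +x; origin at the centre of its underside; not to be disturbed
- spanner: Steel spanner 160 mm long lying along its x; not to be disturbed
Not all that is in view belongs to the job. Leave any blue, green or red look-alike of the steel_plate alone.

How it is judged:
By the outcome, as a careful person would: the job done as asked, in the order asked, and still so for the second after the job is handed in, with the robot touching nothing.
It also fails if it takes over 72 s, if anything falls off the work surface, if the arm or the gripper's body presses on something with over 40 N, if the wrist force passes 120 N, or if a joint passes its speed limit or range.

## Working session

There is one attempt and no reset: what is moved stays moved. The work goes in short steps, Python scripts to look and compute and a shell command to move; the robot and the scene stay as the last step left them, time stands still between calls to the robot, and variables do not carry over. Pictures are saved under pics/ and viewed, on a budget of 10 in all, crops included, one or two more only if the job needs it, and the job is handed in when it is done.

```bash
ls; mkdir -p pics; cat > h.py <<'E'
from station import *
import numpy as np, cv2, json
from scipy.spatial.transform import Rotation as Ro
def save(img,n): cv2.imwrite('pics/'+n+'.png',img[:,:,::-1])
def cam(name):
    c=camera_info(name)
    if name=='wrist':
        o=get_obs(); q=o['tool_rot']; M=np.eye(4); M[:3,:3]=Ro.from_quat([q[1],q[2],q[3],q[0]]).as_matrix(); M[:3,3]=o['eef_pos']
        W=M@np.array(c['mount']); R=W[:3,:3].T; t=-R@W[:3,3]
    else: R=np.array(c['R']);t=np.array(c['t'])
    return c,R,t
def ray(C,u,v,z):
    c,R,t=C; d=R.T@np.array([(u-c['cx'])/c['fx'],(v-c['cy'])/c['fy'],1]); o=-R.T@t
    return o+d*(z-o[2])/d[2]
def proj(C,X):
    c,R,t=C; p=R@np.array(X)+t; return np.array([c['fx']*p[0]/p[2]+c['cx'],c['fy']*p[1]/p[2]+c['cy']])
E
python3 - <<'E'
from h import *
a=read_camera('scene');b=read_camera('top')
np.save('a.npy',a);np.save('b.npy',b)
save(b,'top0');save(a,'scene0')
o=get_obs();print(o)
for n in('top','scene','wrist'):print(camera_info(n))
E
```

```text
pics
{'t': 0.1, 'q': array([ 1.00891647,  0.47770351,  0.02231978,  1.556376  , -0.01148803,
        1.10931895, -0.08307821]), 'joint_vel': array([-0.00042605, -0.00161648,  0.00102447, -0.00212392,  0.00267001,
        0.00020701, -0.00071769]), 'joint_torque': array([ 3.75245232e-03, -5.97771406e+01,  1.61351748e+00, -2.81958693e+01,
        1.28609154e-02,  5.03949312e-03, -1.60403897e-05]), 'eef_pos': array([ 0.29565247, -0.60619108,  0.23042196]), 'tool_rot': array([-8.01518219e-04,  9.74362806e-01,  2.24980930e-01, -2.47801777e-04]), 'contact_force': array([ 0.60162145, -0.13926825,  0.07762603]), 'torque': array([-0.01753342, -0.00081576, -0.04842497]), 'gripper_width': 0.9987955754289684}
{'fx': 538.3332931969533, 'fy': 538.3332931969533, 'cx': 284.16262730087175, 'cy': 205.57756491901262, 'R': array([[ 0.04611329, -0.99892828, -0.00398183],
       [-0.97697489, -0.04426792, -0.20871133],
       [ 0.20831138,  0.01351452, -0.97796919]]), 't': array([-0.04220339,  0.55141467,  1.26224995])}
{'fx': 445.91762717294904, 'fy': 445.91762717294904, 'cx': 283.67966903394114, 'cy': 211.1016687341733, 'R': array([[ 0.8405709 ,  0.54168975,  0.00357515],
       [ 0.3009271 , -0.46145762, -0.8345656 ],
       [-0.45042585,  0.70258741, -0.55089698]]), 't': array([-0.46822252, -0.12215526,  1.50096381])}
{'fx': 323.76123482247993, 'fy': 323.76123482247993, 'cx': 279.69475793894406, 'cy': 206.4554324309324, 'mount': array([[ 7.49691841e-04, -9.49289096e-01, -3.14403644e-01,
         8.09263580e-02],
       [ 9.99999694e-01,  7.82012226e-04,  2.33328501e-05,
        -7.23444123e-04],
       [ 2.23717873e-04, -3.14403565e-01,  9.49289391e-01,
        -1.41315588e-01],
       [ 0.00000000e+00,  0.00000000e+00,  0.00000000e+00,
         1.00000000e+00]])}
```

View pics/top0.png

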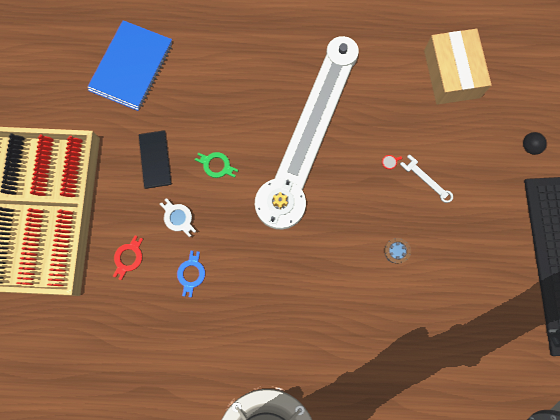

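View pics/scene0.png

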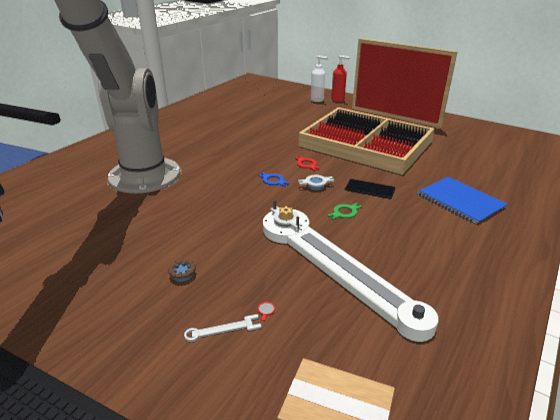

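Top view: the candidates for the steel plate are the bright one at (178,217) on a grey-blue block, and the look-alikes green (217,165), red (128,257) and blue (191,273). I choose (178,217). The lined disc at (397,251) is the only one of its kind, and the hub is at (280,200). Next I measure these and check with a close crop.

```bash
python3 - <<'E'
from h import *
b=np.load('b.npy');C=cam('top')
for n,p,z in [('disc',(397,251),.025),('plate',(178,217),.024),('hub',(280,200),.066),('armend',(343,48),.05),('lens',(389,162),0.),('phone',(155,160),0.008),('spanner',(412,165),0),('sp2',(447,196),0)]:
    print(n,ray(C,*p,z).round(4))
hs=cv2.cvtColor(b,cv2.COLOR_RGB2HSV)
def crop(x,y,r,s): return cv2.resize(b[y-r:y+r,x-r:x+r],(s,s),interpolation=cv2.INTER_CUBIC)
im=np.hstack([crop(397,251,24,264),crop(178,217,24,264),crop(280,200,32,264)])
save(im,'crop0')
E
```

```text
disc [ 0.4579 -0.3001  0.025 ]
plate [0.5187 0.2482 0.024 ]
hub [ 0.5645 -0.0063  0.066 ]
armend [ 0.985 -0.152  0.05 ]
lens [ 0.6935 -0.2837  0.    ]
phone [0.6692 0.3244 0.008 ]
spanner [ 0.6881 -0.3435  0.    ]
sp2 [ 0.6092 -0.433   0.    ]
```

View pics/crop0.png

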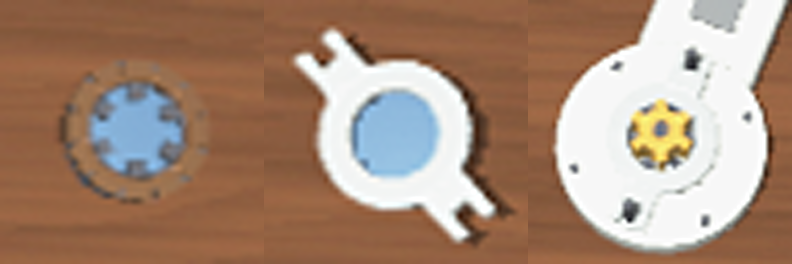

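The crop confirms the choice: brown disc with bore and teeth on the block (left), bright plate with forked tabs (middle), hub teeth roughly upright in the image and dark pins at crop (690,60) and (630,210) (right). I'll go above the disc.

```bash
python3 -c "
import station;print([n for n in dir(station) if n[0]!='_'])
print(getattr(station,'grasp_offset',None))"
python3 -m handwheel '[4,7.6,-1,0,0,-7,1, 8,15.2,-4,0,0,-14,1, 12,22.8,-8,0,0,-21,1, 16.2,30.6,-11,0,0,-28,1, 16.2,30.6,-11,0,0,-35,1, 16.2,30.6,-11,0,0,-42,1, 16.2,30.6,-11,0,0,-49,1, 16.2,30.6,-11,0,0,-53,1]'
python3 - <<'E'
from h import *
C=cam('wrist');w=read_camera('wrist');np.save('w1.npy',w);save(w,'w1');o=get_obs();print(o['t'],o['eef_pos'],o['tool_rot'],o['gripper_width']);print(proj(C,[.458,-.3,.025]))
E
```

```text
['PlanningError', 'camera_info', 'get_obs', 'grasp_offset', 'hand_in', 'read_camera']
0.0187
t: 0.77
eef_pos: [0.4441, -0.3245, 0.1302]
tool_rot: [-0.001, 0.972, -0.237, 0.0]
contact_force: [1.5, 0.9, 0.3]
gripper_width: 0.999
0.8167 [ 0.448095   -0.31429347  0.12728419] [-0.00415401  0.9726022  -0.2324327  -0.0016585 ] 0.9995156947261674
[245.34141321 203.37814076]
```

View pics/w1.png

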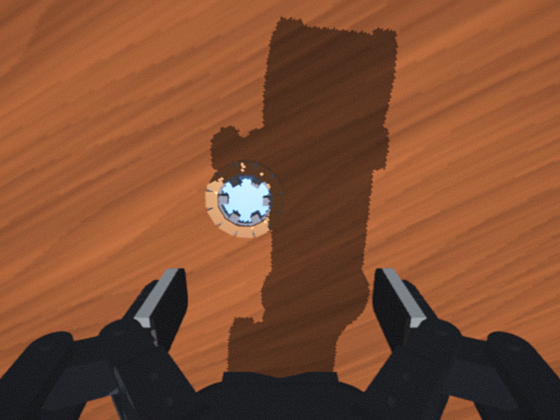

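The disc is at (245,202), where (0.458,-0.300) projects. The arm was still settling, so I'll move lower and take a still look.

```bash

python3 -m handwheel '[1,1.4,-2,0,0,0,1, 1,1.4,-2.7,0,0,0,1, 1,1.4,-2.7,0,0,0,1, 1,1.4,-2.7,0,0,0,1]'
cat > disc.py <<'E'
from h import *
# blue bore mask -> centre, radial profile -> tooth angle, on plane z
def bore(w,C,z,guess,lo,hi,rad=.03,r0=.0145,r1=.0195):
    hs=cv2.cvtColor(w,cv2.COLOR_RGB2HSV); m=cv2.inRange(hs,lo,hi)
    u,v=proj(C,[*guess,z]); yy,xx=np.mgrid[:m.shape[0],:m.shape[1]]
    n,l,s,cc=cv2.connectedComponentsWithStats(m)
    k=max([i for i in range(1,n) if s[i,4]>100],key=lambda i:-np.hypot(*(cc[i]-[u,v])))
    pts=np.argwhere(l==k)[:,::-1]
    hull=cv2.convexHull(pts.astype(np.int32)); 
    P=np.array([ray(C,a,b,z)[:2] for a,b in hull[:,0]])
    c,r=cv2.minEnclosingCircle((P*1000).astype(np.float32)); c=np.array(c)/1000
    Q=np.array([ray(C,a,b,z)[:2] for a,b in pts])-c
    rr=np.hypot(*Q.T);th=np.arctan2(Q[:,1],Q[:,0]);s=(rr>r0)&(rr<r1)
    ph=np.angle(np.exp(6j*th[s]).sum())/6
    return c,r,np.degrees(ph),abs(np.exp(6j*th[s]).mean()),k,s.sum()
E
python3 - <<'E'
from disc import *
C=cam('wrist');w=read_camera('wrist');np.save('w2.npy',w);o=get_obs();print(o['t'],o['eef_pos'],o['tool_rot'])
p=proj(C,[.458,-.3,.025]).astype(int);print(p)
save(cv2.resize(w[p[1]-70:p[1]+70,p[0]-70:p[0]+70],(560,560),interpolation=cv2.INTER_CUBIC),'w2')
for z in(.018,.025): print(bore(w,C,z,(.458,-.3),(90,60,90),(125,255,255)))
E
```

```text
t: 1.15
eef_pos: [0.4573, -0.3009, 0.1]
tool_rot: [-0.004, 0.973, -0.232, -0.002]
contact_force: [-0.2, 0.1, -0.2]
gripper_width: 1.002
1.2 [ 0.45741536 -0.30172564  0.10058056] [-0.00379747  0.97242515 -0.23317784 -0.00173117]
[279 217]
(array([ 0.45963571, -0.3001199 ]), 20.43366813659668, np.float64(29.94245666108096), np.float64(0.5238877517865015), 1, np.int64(466))
(array([ 0.4618327 , -0.30130917]), 19.791641235351562, np.float64(-29.85731988770251), np.float64(0.5344466914559669), 1, np.int64(493))
```

View pics/w2.png

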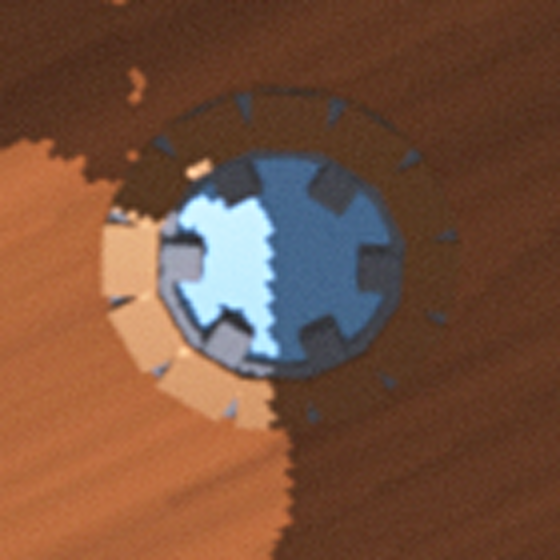

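The disc teeth lie at 0° mod 60°, and its centre is about (0.461,-0.301). Descending with the jaws on the 60° flats.

```bash

python3 -m handwheel '[0.4,0.1,-3,-0.5,0,-3,0.9, 0.4,0.1,-6,-0.5,0,-3,0.9, 0.4,0.1,-8,-0.5,0,-3,0.9, 0.4,0.1,-8.5,-0.5,0,-3,0.9, 0.4,0.1,-8.5,-0.5,0,-3,0.9]' 40 &&
python3 -m handwheel '[0,0,0,0,0,0,0.6, 0,0,0,0,0,0,0.6, 0,0,0,0,0,0,0.6, 0,0,0,0,0,0,0.6,0,0,0,0,0,0,0.6]' 40
```

```text
t: 1.62
eef_pos: [0.4602, -0.3018, 0.0151]
tool_rot: [0.0, 0.966, -0.259, -0.002]
contact_force: [0.0, 0.9, -0.3]
gripper_width: 0.898
t: 2.03
eef_pos: [0.4608, -0.3032, 0.017]
tool_rot: [0.001, 0.966, -0.26, -0.0]
contact_force: [-2.4, -0.8, 7.9]
gripper_width: 0.725
```

```bash

python3 -m handwheel '[0,0,0,0,0,0,0.6, 0,0,0,0,0,0,0.6]' 40
python3 -m handwheel '[0,0,0.5,0,0,0,0.6, 0,0,1,0,0,0,0.6, 0,0,2,0,0,0,0.6,0,0,3,0,0,0,0.6,0,0,3,0,0,0,0.6]' 40
python3 - <<'E'
from h import *
w=read_camera('wrist');save(w,'w3');s=read_camera('scene');C=cam('scene')
E
```

```text
t: 2.2
eef_pos: [0.4616, -0.3039, 0.0181]
tool_rot: [0.001, 0.966, -0.26, 0.001]
contact_force: [0.4, 0.3, -0.7]
gripper_width: 0.719
t: 2.62
eef_pos: [0.463, -0.3047, 0.0506]
tool_rot: [0.002, 0.966, -0.26, 0.003]
contact_force: [0.9, -0.1, -1.4]
gripper_width: 0.721
```

View pics/w3.png

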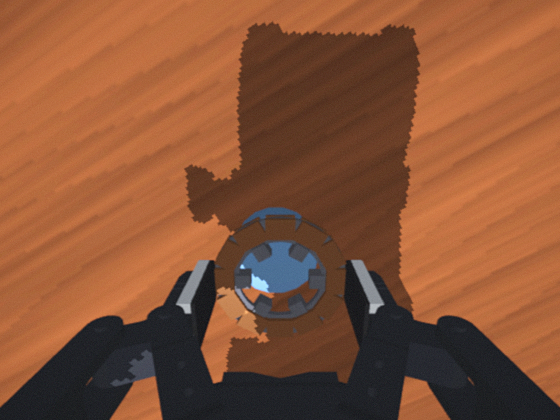

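The disc is held and looks centred, but my finger geometry says the pad tips overlap only about 2 mm of the rim. I'll set it back down and regrip lower.

```bash

python3 -m handwheel '[0,0,-1.5,0.3,0.3,0,0.6, 0,0,-2.9,0.3,0.3,0,0.6, 0,0,-3.2,0.3,0.3,0,0.6, 0,0,-3.2,0.3,0.3,0,0.6, 0,0,-3.2,0.3,0.3,0,0.88,0,0,-3.2,0.3,0.3,0,0.88,0,0,-3.8,0.3,0.3,0,0.88,0,0,-3.8,0.3,0.3,0,0.88]' 40
python3 - <<'E'
from disc import *
C=cam('wrist');w=read_camera('wrist');print(get_obs()['eef_pos'])
for z in(.025,): print(bore(w,C,z,(.458,-.3),(90,60,60),(125,255,255)))
save(w,'w4')
E
```

```text
t: 3.38
eef_pos: [0.4616, -0.3037, 0.01]
tool_rot: [-0.0, 0.966, -0.26, -0.002]
contact_force: [-0.5, -0.2, -0.7]
gripper_width: 0.88
[ 0.46157375 -0.30377058  0.0102116 ]
(array([ 0.46334103, -0.30409726]), 19.245450973510742, np.float64(29.772334817573835), np.float64(0.6309883458715727), 1, np.int64(1028))
```

```bash

python3 -m handwheel '[0.1,0,0.2,0,0,0,0.85, 0.1,0,0.2,0,0,0,0.6, 0.1,0,0.2,0,0,0,0.6, 0.1,0,0.2,0,0,0,0.6, 0.1,0,0.2,0,0,0,0.6, 0.1,0,0.2,0,0,0,0.6]' 35
python3 -m handwheel '[0,0,1,0,0,0,0.6, 0,0,3,0,0,0,0.6, 0,0,5,0,0,0,0.6,0,0,7,0,0,0,0.6,0,0,8,0,0,0,0.6,0,0,8,0,0,0,0.6]' 
python3 - <<'E'
from h import *
C=cam('wrist');w=read_camera('wrist');o=get_obs();print(o['eef_pos'],o['tool_rot'])
x,y,z=o['eef_pos'];zt=z+.0105
im=w.copy()
for r,zz in((.020,zt),(.032,zt)):
    P=np.array([proj(C,[x+r*np.cos(a),y+r*np.sin(a),zz]) for a in np.linspace(0,6.3,60)]).astype(np.int32)
    cv2.polylines(im,[P],True,(0,255,0),1)
c=im[180:380,180:380]; save(np.hstack([cv2.resize(w[180:380,180:380],(400,400)),cv2.resize(c,(400,400))]),'w5')
E
```

```text
t: 3.93
eef_pos: [0.4628, -0.3038, 0.0126]
tool_rot: [-0.0, 0.966, -0.26, -0.002]
contact_force: [-1.2, 0.4, 4.9]
gripper_width: 0.738
t: 4.43
eef_pos: [0.4642, -0.3047, 0.0951]
tool_rot: [0.0, 0.966, -0.26, 0.0]
contact_force: [0.1, -0.0, -1.6]
gripper_width: 0.735
[ 0.46341467 -0.30414646  0.09361006] [-2.34743938e-04  9.65593789e-01 -2.60054036e-01 -6.91579808e-04]
```

View pics/w5.png

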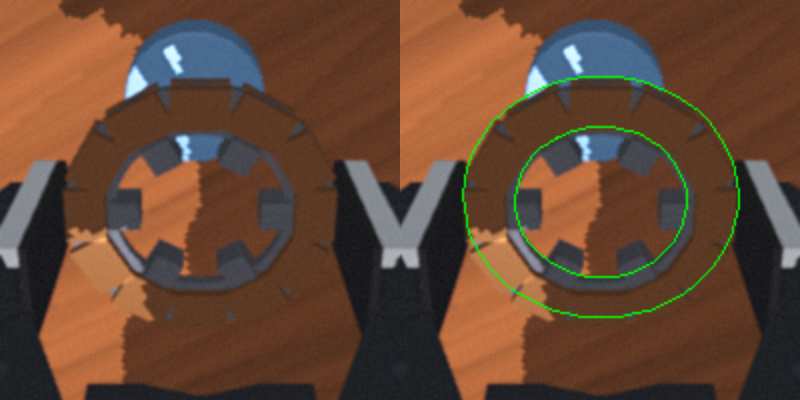

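The disc is flat and centred between the pads, with a tooth along the jaw line at about 60°. Now to a spot beside the hub for one close look.

```bash

python3 -m handwheel '[0.5,3.5,4,0,0,0,0.6, 1,7.5,4,0,0,0,0.6, 1.5,11.5,4,0,0,0,0.6, 2,15.5,4,0,0,0,0.6, 2.5,19.5,4,0,0,0,0.6, 3,23.5,4,0,0,0,0.6, 3.5,27.5,4,0,0,0,0.6, 4,31.5,4,0,0,0,0.6]'
python3 -m handwheel '[0,1.8,0,0,0,0,0.6, 0,1.8,0,0,0,0,0.6,0,1.8,0,0,0,0,0.6]'
python3 - <<'E'
from h import *
C=cam('wrist');w=read_camera('wrist');o=get_obs();print(o['t'],o['eef_pos'],o['tool_rot'])
np.save('w6.npy',w);save(w,'w6');print(proj(C,[.5645,-.0063,.066]))
E
```

```text
t: 5.15
eef_pos: [0.5024, 0.0129, 0.1324]
tool_rot: [0.0, 0.966, -0.26, -0.002]
contact_force: [0.5, -1.0, -0.3]
gripper_width: 0.733
t: 5.4
eef_pos: [0.5014, 0.0323, 0.131]
tool_rot: [0.001, 0.966, -0.258, -0.003]
contact_force: [-0.2, -0.6, -1.1]
gripper_width: 0.732
5.45 [0.50150664 0.03050843 0.13121356] [ 7.90810277e-04  9.65703134e-01 -2.59634329e-01 -2.61669923e-03]
[283.52546133 109.55282785]
```

View pics/w6.png

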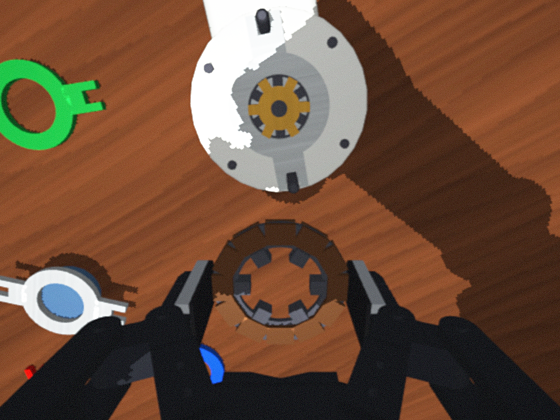

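Hub centre is near (279,108), with pins at (264,15) and (292,178). Computing the tooth angle, hub centre and pin axis.

```bash
cat > hub.py <<'E'
from h import *
def hub(w,C,z=.066):
    hs=cv2.cvtColor(w,cv2.COLOR_RGB2HSV);m=cv2.inRange(hs,(15,110,80),(32,255,255))
    u,v=proj(C,[.5645,-.0063,z]).astype(int);k=np.zeros_like(m);cv2.circle(k,(u,v),48,255,-1);m&=k
    pts=np.argwhere(m)[:,::-1]; P=np.array([ray(C,a,b,z)[:2] for a,b in pts])
    h=cv2.convexHull((P*1000).astype(np.float32));c,r=cv2.minEnclosingCircle(h);c=np.array(c)/1000
    Q=P-c;rr=np.hypot(*Q.T);th=np.arctan2(Q[:,1],Q[:,0]);s=(rr>.0145)&(rr<.0185)
    e=np.exp(6j*th[s]).mean()
    return c,r,np.degrees(np.angle(e))/6,abs(e),len(pts),P.mean(0)
E
python3 - <<'E'
from hub import *
C=cam('wrist');w=np.load('w6.npy')
for z in(.064,.066):print(hub(w,C,z))
# dark pins
g=w.max(2);m=((g<60)*255).astype(np.uint8)
n,l,s,cc=cv2.connectedComponentsWithStats(m)
for i in range(1,n):
    if s[i,4]>25 and s[i,1]<200 and 180<s[i,0]<380: print(s[i],cc[i].round(1),ray(C,s[i,0]+s[i,2]/2,s[i,1]+4,.072).round(4))
b=np.load('b.npy');print('top',hub(b,cam('top')))
E
```

```text
(array([ 0.56672552, -0.00614041]), 19.006359100341797, np.float64(3.1324603694961186), np.float64(0.8166299134143569), 1864, array([ 0.56702502, -0.00629059]))
(array([ 0.56677612, -0.00617003]), 18.823780059814453, np.float64(3.1882468732219795), np.float64(0.816250347040455), 1864, array([ 0.56707271, -0.00631881]))
[257   9  13  24 134] [264.1  24.8] [ 0.6138 -0.0239  0.072 ]
[376  93  15  10  41] [382.3  97.4] [ 0.5415 -0.0625  0.072 ]
[277 101   9  13  39] [280.6 106.9] [ 0.5675 -0.0085  0.072 ]
[298 115   9  10  35] [302.1 119.5] [ 0.5543 -0.0154  0.072 ]
[252 117  10  11  34] [256.6 121.7] [0.567  0.0087 0.072 ]
[276 131   9   6  31] [280.2 133.7] [0.5528 0.0007 0.072 ]
[341 140   7   7  34] [344.4 142.9] [ 0.5284 -0.0306  0.072 ]
[229 162   7   7  27] [232.1 164.8] [0.5513 0.0362 0.072 ]
[287 173  12  21 172] [292.3 182.2] [0.5262 0.0069 0.072 ]
top (array([ 0.56460632, -0.00626709]), 20.02985191345215, np.float64(5.8895740279949935), np.float64(0.28120376595155094), 149, array([ 0.56428639, -0.00551042]))
```

Hub centre is (0.567,-0.006) and its teeth are at about 3° mod 60°, so the disc needs +3°. Going above the hub.

```bash

python3 -m handwheel '[3.3,-1.8,0,0,0,3,0.6, 6.5,-3.7,-2,0,0,3.3,0.6, 6.5,-3.7,-5.2,0,0,3.3,0.6, 6.5,-3.7,-5.6,0,0,3.3,0.6, 6.5,-3.7,-5.6,0,0,3.3,0.6, 6.5,-3.7,-5.6,0,0,3.3,0.6]'
python3 - <<'E'
from h import *
C=cam('wrist');w=read_camera('wrist');o=get_obs();print(o['t'],o['eef_pos'],o['tool_rot'],o['contact_force'])
np.save('w7.npy',w);u,v=proj(C,[*o['eef_pos'][:2],.08]).astype(int);print(u,v)
save(cv2.resize(w[v-80:v+80,u-90:u+90],(720,640)[:2] if 0 else (675,600),interpolation=cv2.INTER_CUBIC),'w7')
E
```

```text
t: 5.95
eef_pos: [0.5657, -0.0075, 0.0752]
tool_rot: [0.001, 0.973, -0.232, -0.003]
contact_force: [0.2, -0.2, 0.2]
gripper_width: 0.734
6.0 [ 0.5664412  -0.00689434  0.07609176] [ 8.00680636e-04  9.72704525e-01 -2.32033840e-01 -2.35850261e-03] [ 0.13360453  0.37251432 -0.92672062]
279 275
```

View pics/w7.png

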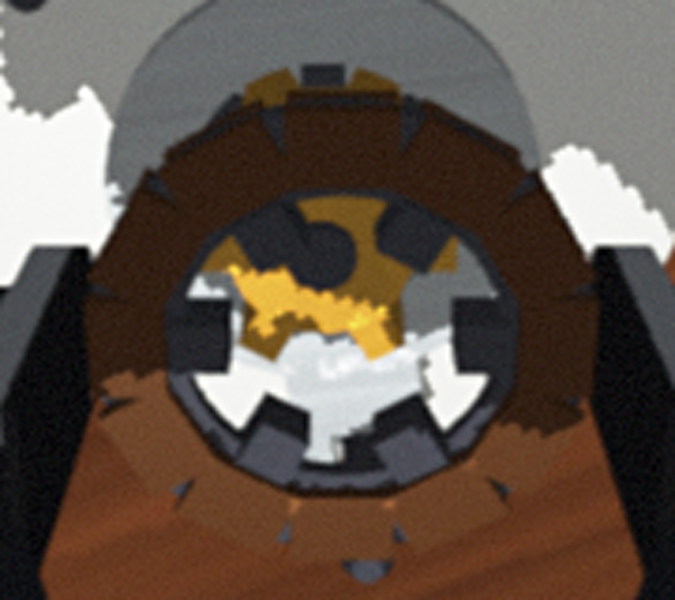

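The hub teeth lie along the jaw line, just like the disc teeth, so the disc must turn by half a pitch. I choose +30°, which keeps the fingers clear of the pins.

```bash

python3 -m handwheel '[0,0,0,0,-0.1,7,0.6, 0,0,0,0,-0.2,14,0.6, 0,0,0,0,-0.3,21,0.6, 0,0,0,0,-0.3,28,0.6, 0,0,0,0,-0.3,30,0.6, 0,0,0,0,-0.3,30,0.6, 0,0,0,0,-0.3,30,0.6]'
python3 - <<'E'
from h import *
C=cam('wrist');w=read_camera('wrist');o=get_obs();q=o['tool_rot'];print(o['t'],o['eef_pos'],2*np.degrees(np.arctan2(q[2],q[1]))+90,Ro.from_quat([*q[1:],q[0]]).as_matrix()[:,2],o['contact_force'],o['torque'])
E
```

```text
t: 6.58
eef_pos: [0.5669, -0.0069, 0.0776]
tool_rot: [0.001, 1.0, 0.027, 0.002]
contact_force: [0.3, 0.3, 0.1]
gripper_width: 0.738
6.6333 [ 0.56683531 -0.00687301  0.07727729] 93.0780676053701 [ 0.00267277 -0.00157582 -0.99999519] [ 0.86479686  0.44972837 -0.28533899] [0.0227463  0.02868462 0.00216851]
```

```bash

python3 -m handwheel '[0,0.05,-0.8,0,0,0,0.6, 0,0.05,-1.3,0,0,0,0.6, 0,0.05,-1.5,0,0,0,0.6, 0,0.05,-1.6,0,0,0,0.6, 0,0.05,-1.7,0,0,0,0.6, 0,0.05,-1.8,0,0,0,0.6, 0,0.05,-1.9,0,0,0,0.6]'
python3 -c "
from station import *;o=get_obs();print(o['eef_pos'],o['contact_force'],o['torque'])"
```

```text
t: 7.22
eef_pos: [0.5663, -0.0062, 0.0597]
tool_rot: [0.001, 1.0, 0.027, 0.001]
contact_force: [-9.8, -0.8, 25.9]
gripper_width: 0.737
[ 0.56634175 -0.0062284   0.0596834 ] [-9.75602786 -0.80436554 25.87164534] [0.17926611 2.08786098 0.06173304]
```

About 26 N is more than I want. I'll back off to light contact, then feel toward where the side force points (-x).

```bash

python3 -m handwheel '[0,0,0.15,0,0,0,0.6, 0,0,0.15,0,0,0,0.6,0,0,0.15,0,0,0,0.6]'
python3 -c "
from station import *;o=get_obs();print(o['eef_pos'],o['contact_force'],o['torque'])"
```

```text
t: 7.47
eef_pos: [0.5666, -0.0062, 0.0612]
tool_rot: [0.001, 1.0, 0.027, 0.001]
contact_force: [0.9, -0.1, -1.3]
gripper_width: 0.729
[ 0.5665557  -0.00621374  0.06116649] [ 0.93951224 -0.07543666 -1.30855838] [ 0.00811774  0.00612107 -0.04019649]
```

```bash

python3 -m handwheel '[-0.05,0,-0.03,0,0,0,0.6, -0.1,0,-0.06,0,0,0,0.6,-0.1,0,-0.09,0,0,0,0.6]'
python3 -c "
from h import *;o=get_obs();print(o['eef_pos'],o['contact_force'],o['torque']);C=cam('wrist');w=read_camera('wrist');u,v=proj(C,[*o['eef_pos'][:2],.07]).astype(int);save(cv2.resize(w[v-80:v+80,u-90:u+90],(675,600),interpolation=cv2.INTER_CUBIC),'w8')"
```

```text
t: 7.72
eef_pos: [0.5661, -0.0062, 0.0605]
tool_rot: [0.001, 1.0, 0.027, 0.001]
contact_force: [-0.5, 0.4, 3.5]
gripper_width: 0.737
[ 0.56606707 -0.00622788  0.06045202] [-0.46434427  0.36318244  3.52946203] [ 0.00168054 -0.01551283  0.0041841 ]
```

View pics/w8.png

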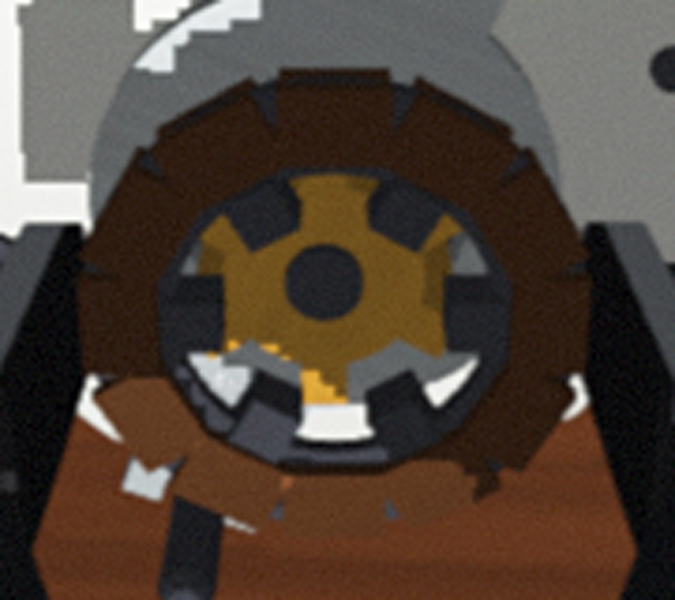

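Close view: the hub's centre hole is at crop (325,282), the disc bore spans (335,170) to (335,466), and disc teeth are at x = 192 and 478. So the hub sits left of the disc centre. Working out the offset.

```bash
python3 -c "
from h import *
o=get_obs();C=cam('wrist');print(o['eef_pos']);u0,v0=proj(C,[*o['eef_pos'][:2],.07]).astype(int)
p=lambda x,y,z: ray(C,u0-90+x/3.75,v0-80+y/3.75,z)[:2]*1000
print('hubhole',p(325,282,.066))
a,b=p(335,170,.073),p(335,466,.073);print('bore v',a,b,(a+b)/2)
a,b=p(158,305,.073),p(512,305,.073);print('bore h',a,b,(a+b)/2)
print('tooth top/bot',p(335,178,.066),p(322,402,.066),'gapdir')
"

```

```text
[ 0.56605428 -0.00624975  0.06046489]
hubhole [566.63777267  -4.53830293]
bore v [585.55700108  -4.74724031] [544.33391352  -7.0058364 ] [564.9454573   -5.87653836]
bore h [566.50569963  15.67882543] [568.7811438  -27.14842357] [567.64342172  -5.73479907]
tooth top/bot [581.18965359  -5.01160297] [548.77253521  -5.07617041] gapdir
```

```bash

python3 -m handwheel '[0,0.05,0,0,0,0,0.6, 0.05,0.1,0,0,0,0,0.6, 0.07,0.12,-0.02,0,0,0,0.6, 0.07,0.12,-0.04,0,0,0,0.6, 0.07,0.12,-0.06,0,0,0,0.6]'
python3 -c "
from h import *;o=get_obs();print(o['eef_pos'],o['contact_force'],o['torque']);C=cam('wrist');w=read_camera('wrist');u,v=proj(C,[*o['eef_pos'][:2],.07]).astype(int);save(cv2.resize(w[v-80:v+80,u-90:u+90],(675,600),interpolation=cv2.INTER_CUBIC),'w9')"
```

```text
t: 8.18
eef_pos: [0.5663, -0.0057, 0.0602]
tool_rot: [0.001, 1.0, 0.026, 0.001]
contact_force: [-3.2, -3.2, 9.3]
gripper_width: 0.733
[ 0.56634265 -0.00568041  0.06017752] [-3.19967866 -3.20746063  9.27081059] [-0.4171802   0.67944718  0.0068579 ]
```

```bash

python3 -m handwheel '[0,0,0.1,0,0,0,0.6, 0.05,0.08,0.1,0,0,0,0.6, 0.05,0.08,0.05,0,0,0,0.6, 0.05,0.08,0.01,0,0,0,0.6, 0.05,0.08,0,0,0,0,0.6]'
python3 -c "
from h import *;o=get_obs();print(o['eef_pos'],o['contact_force'],o['torque'])"
python3 -m handwheel '[0,0,0,0,0,-1.5,0.6, 0,0,0,0,0,-3,0.6, 0,0,0,0,0,-3,0.6]'
python3 -c "
from h import *;o=get_obs();print(o['eef_pos'],o['contact_force'],o['torque'])"
```

```text
t: 8.65
eef_pos: [0.5669, -0.0044, 0.0603]
tool_rot: [0.001, 1.0, 0.027, 0.001]
contact_force: [-1.8, 1.2, 4.0]
gripper_width: 0.729
[ 0.56688437 -0.00442241  0.06028208] [-1.76891695  1.18788849  4.04004463] [0.15956395 0.26707321 0.03645383]
t: 8.9
eef_pos: [0.5672, -0.0042, 0.0604]
tool_rot: [0.001, 1.0, -0.001, 0.001]
contact_force: [-0.0, 0.9, 3.3]
gripper_width: 0.734
[ 0.56724219 -0.00420729  0.06043562] [-0.02643796  0.93864777  3.27363754] [ 0.11985768 -0.06485219  0.0058635 ]
```

```bash

python3 -c "
from h import *;o=get_obs();print(o['eef_pos']);C=cam('wrist');w=read_camera('wrist');np.save('w10.npy',w);u,v=proj(C,[*o['eef_pos'][:2],.07]).astype(int);print(u,v)
c=np.clip(w[v-60:v+50,u-60:u+60].astype(float)*1.6,0,255).astype(np.uint8)
save(cv2.resize(c,(654,600),interpolation=cv2.INTER_CUBIC),'w10')"
```

```text
[ 0.56724219 -0.00420729  0.06043562]
281 281
```

View pics/w10.png

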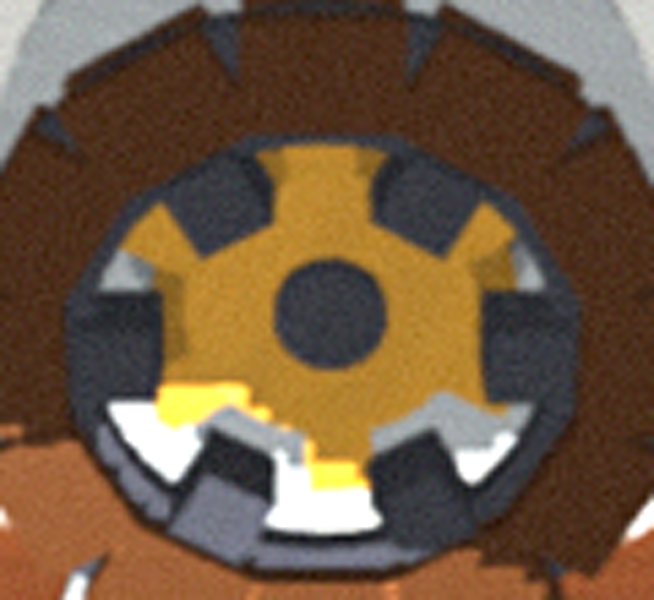

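The hub hole is at (330,312) and the disc bore centre is at x≈322, so y has overshot by 0.6 mm. The hub tooth axis runs (338,487) to (323,150), which is about +2.5° from the present yaw. Correcting both.

```bash

python3 -c "
from h import *
o=get_obs();C=cam('wrist');u0,v0=281,281
p=lambda x,y,z: ray(C,u0-60+x/5.45,v0-60+y/5.45,z)[:2]*1000
print('hubhole',p(330,312,.066),'teeth',p(323,150,.066),p(338,487,.066))
a,b=p(322,135,.073),p(322,575,.073);print((a+b)/2,np.linalg.norm(a-b))
a,b=p(65,330,.073),p(580,330,.073);print((a+b)/2,np.linalg.norm(a-b))
"
python3 -m handwheel '[0,0,0.08,0,0,1.5,0.6, 0.04,-0.06,0.08,0,0,2.8,0.6, 0.04,-0.06,0.05,0,0,2.8,0.6, 0.04,-0.06,0.01,0,0,2.8,0.6, 0.04,-0.06,-0.01,0,0,2.8,0.6]'
python3 -c "
from h import *;o=get_obs();print(o['eef_pos'],o['contact_force'],o['torque'])"

```

```text
hubhole [566.76574218  -4.40029729] teeth [582.34926313  -3.76263224] [548.74986405  -5.17723139]
[565.89322734  -3.68016298] 42.262764939524445
[569.21993159  -3.72390684] 42.88831039162306
t: 9.37
eef_pos: [0.5674, -0.0051, 0.0602]
tool_rot: [0.001, 1.0, 0.024, 0.001]
contact_force: [-1.4, -0.4, 2.2]
gripper_width: 0.732
[ 0.56742344 -0.00507902  0.06024431] [-1.37799449 -0.40803454  2.18842866] [-0.04808615  0.18153984  0.02683406]
```

```bash

python3 -m handwheel '[0.03,0,-0.02,0,0,0,0.6, 0.06,0,-0.04,0,0,0.4,0.6, 0.08,0.02,-0.06,0,0,0.4,0.6]'
python3 -c "
from h import *;o=get_obs();print(o['eef_pos'],o['contact_force'],o['torque'])"
python3 -m handwheel '[0,0,0,0,0,1,0.6, 0,0,0,0,0,2,0.6, 0,0,0,0,0,2,0.6]'
python3 -c "
from h import *;o=get_obs();print(o['eef_pos'],o['contact_force'],o['torque'])"

```

```text
t: 9.62
eef_pos: [0.5682, -0.0049, 0.0595]
tool_rot: [0.001, 1.0, 0.028, 0.001]
contact_force: [-0.5, 0.3, -1.0]
gripper_width: 0.728
[ 0.56820882 -0.00493284  0.05947633] [-0.52981993  0.26920516 -1.00238109] [-0.03489664 -0.01390142  0.04578585]
t: 9.87
eef_pos: [0.5683, -0.0049, 0.0594]
tool_rot: [0.001, 0.999, 0.046, 0.001]
contact_force: [-0.5, -0.1, -0.6]
gripper_width: 0.734
[ 0.56827107 -0.00487689  0.05940506] [-0.51384073 -0.07629826 -0.57806372] [-0.0113598  -0.06684629 -0.00445568]
```

It has dropped below the hub top with no contact force, so the teeth are engaged. I'll turn back to the middle and lower slowly.

```bash

python3 -m handwheel '[0,0,-0.05,0,0,-1,0.6, 0,0,-0.1,0,0,-2,0.6, 0,0,-0.2,0,0,-2,0.6, 0,0,-0.3,0,0,-2,0.6]'
python3 -c "
from h import *;o=get_obs();print(o['eef_pos'],o['contact_force'],o['torque'])"

```

```text
t: 10.2
eef_pos: [0.5682, -0.0049, 0.0563]
tool_rot: [0.001, 1.0, 0.029, 0.001]
contact_force: [0.1, 0.6, -0.6]
gripper_width: 0.734
[ 0.56823562 -0.00485807  0.05628896] [ 0.08777023  0.56149534 -0.59470254] [-0.02977412 -0.0351999  -0.02308197]
```

```bash

python3 -m handwheel '[0,0,-0.3,0,0,0,0.6, 0,0,-0.6,0,0,0,0.6, 0,0,-0.9,0,0,0,0.6, 0,0,-1.1,0,0,0,0.6, 0,0,-1.3,0,0,0,0.6]'
python3 -c "
from h import *;o=get_obs();print(o['eef_pos'],o['contact_force'],o['torque'])"

```

```text
t: 10.62
eef_pos: [0.5681, -0.0049, 0.0429]
tool_rot: [0.001, 1.0, 0.029, 0.001]
contact_force: [0.2, -0.3, -0.4]
gripper_width: 0.735
[ 0.56808758 -0.00486379  0.04289612] [ 0.19712555 -0.27178237 -0.37928458] [ 0.01445195 -0.04377136  0.0011581 ]
```

```bash

python3 -m handwheel '[0,0,-0.08,0,0,0,0.6, 0,0,-0.14,0,0,0,0.6, 0,0,-0.18,0,0,0,0.6, 0,0,-0.22,0,0,0,0.6]'
python3 -c "
from h import *;o=get_obs();print(o['eef_pos'],o['contact_force'],o['torque'])"

```

```text
t: 10.95
eef_pos: [0.5681, -0.0049, 0.0407]
tool_rot: [0.001, 1.0, 0.029, 0.001]
contact_force: [0.8, -0.3, 0.9]
gripper_width: 0.732
[ 0.56814207 -0.00486699  0.04072797] [ 0.76797963 -0.26467121  0.85316466] [-0.01816746  0.06071723 -0.00901745]
```

```bash

python3 -m handwheel '[0,0,-0.03,0,0,0,0.6, 0,0,-0.04,0,0,0,0.6, 0,0,-0.04,0,0,0,0.85, 0,0,-0.04,0,0,0,0.9, 0,0,-0.04,0,0,0,0.95, 0,0,0,0,0,0,1]'
python3 -c "
from h import *;o=get_obs();print(o['eef_pos'],o['contact_force'],o['torque'])"
python3 -m handwheel '[0,0,2,0,0,0,1, 0,0,4,0,0,0,1, 0,0,7,0,0,0,1, 0,0,8.5,0,0,0,1, 0,0,8.5,0,0,0,1, 0,0,8.5,0,0,0,1]'
python3 - <<'E'
from hub import *
C=cam('wrist');w=read_camera('wrist');o=get_obs();print(o['t'],o['eef_pos'],o['tool_rot']);np.save('w11.npy',w);save(w,'w11')
hs=cv2.cvtColor(w,cv2.COLOR_RGB2HSV)
print(hub(w,C))
m=cv2.inRange(hs,(4,70,25),(14,255,140));u,v=proj(C,[*o['eef_pos'][:2],.053]).astype(int);k=np.zeros_like(m);cv2.circle(k,(u,v),85,255,-1)
n,l,s,cc=cv2.connectedComponentsWithStats(m&k)
for i in range(1,n):
  if s[i,4]>200: print(s[i],cc[i])
print(u,v)
E
```

```text
t: 11.45
eef_pos: [0.5681, -0.0049, 0.0407]
tool_rot: [0.001, 1.0, 0.029, 0.001]
contact_force: [-0.5, 1.0, -0.1]
gripper_width: 0.997
[ 0.56810794 -0.00487744  0.04065947] [-0.48887261  1.02365822 -0.12130016] [ 0.01185712 -0.00558159 -0.014913  ]
t: 11.95
eef_pos: [0.5687, -0.0049, 0.1265]
tool_rot: [0.001, 1.0, 0.029, 0.002]
contact_force: [-0.3, -0.3, -0.0]
gripper_width: 0.998
12.0 [ 0.56781966 -0.0049409   0.12538645] [1.12703639e-03 9.99583491e-01 2.88297838e-02 6.46476086e-04]
(array([ 0.56836737, -0.00217991]), 21.749570846557617, np.float64(4.106078138111726), np.float64(0.3227457758720728), 1853, array([ 0.5696246 , -0.00406551]))
[ 236  178   88   84 2624] [279.34641768 218.7961128 ]
[ 195  192  171  114 3834] [284.41288472 272.4008868 ]
280 220
```

View pics/w11.png

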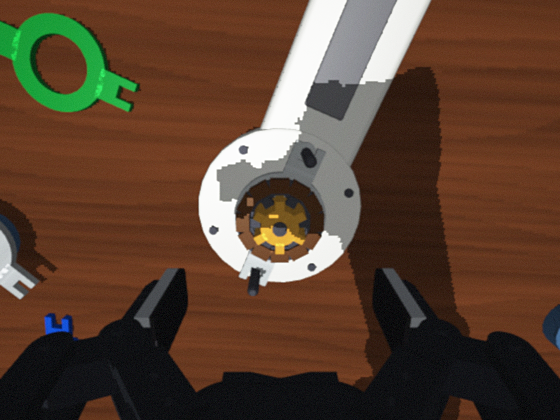

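The disc lies down around the hub (brown ring at (280,219) within the drum) and released cleanly at home height. Now over to the steel plate, turning to its flats.

```bash

python3 -m handwheel '[-0.8,4,0,0,0,7,1, -1.6,8,0,0,0,14,1, -2.4,12,0,0,0,21,1, -3.2,16,0,0,0,28,1, -4,20,0,0,0,35,1, -5,24,-0.5,0,0,40,1, -5,25.3,-0.5,0,0,40,1, -5,25.3,-0.5,0,0,40,1]'
python3 -m handwheel '[0,0,0,0,0,0,1,0,0,0,0,0,0,1]'
cat > plate.py <<'E'
from h import *
def plate():
    C=cam('wrist');w=read_camera('wrist');o=get_obs();q=o['tool_rot'];print(o['t'],o['eef_pos'],'jaw',2*np.degrees(np.arctan2(q[2],q[1]))+90,'zax',Ro.from_quat([*q[1:],q[0]]).as_matrix()[:,2].round(4))
    np.save('wp.npy',w);save(w,'wp')
    hs=cv2.cvtColor(w,cv2.COLOR_RGB2HSV)
    m=cv2.inRange(hs,(90,60,60),(125,255,255));u,v=proj(C,[.5187,.2482,.024]);print('pred',u,v)
    n,l,s,cc=cv2.connectedComponentsWithStats(m)
    for i in range(1,n):
        if s[i,4]>300: print('blue',s[i],cc[i].round(1),ray(C,*cc[i],.021).round(4))
    g=((hs[...,1]<50)&(hs[...,2]>90)).astype(np.uint8)
    n,l,s,cc=cv2.connectedComponentsWithStats(g)
    for i in range(1,n):
        if s[i,4]>800:
            P=np.array([ray(C,a,b,.024)[:2]*1000 for b,a in np.argwhere(l==i)[::3]]).astype(np.float32)
            r=cv2.minAreaRect(P); e=np.linalg.eigh(np.cov(P.T))[1][:,1];print('grey',s[i],cc[i].round(1),r,'axis',np.degrees(np.arctan2(e[1],e[0])),P.mean(0))
if __name__=='__main__':plate()
E
python3 plate.py
```

```text
t: 12.67
eef_pos: [0.5152, 0.2532, 0.119]
tool_rot: [-0.001, 0.928, 0.372, 0.0]
contact_force: [0.7, 0.7, 0.8]
gripper_width: 0.997
t: 12.83
eef_pos: [0.5146, 0.2522, 0.1177]
tool_rot: [-0.001, 0.928, 0.372, -0.001]
contact_force: [0.3, 0.3, 0.7]
gripper_width: 0.998
12.8833 [0.51503696 0.25156825 0.1179909 ] jaw 133.6135606763425 zax [-2.e-03 -2.e-04 -1.e+00]
pred 288.26019719262507 210.10508628760803
blue [ 259  182   53   48 2002] [285.1 205.5] [0.519  0.2518 0.021 ]
blue [ 167  285  102   83 3425] [217.3 326.3] [0.3967 0.217  0.021 ]
grey [ 241  131   89  143 5363] [285. 202.] ((518.6569213867188, 251.89459228515625), (110.80107116699219, 67.57829284667969), 70.12896728515625) axis 45.18689894705637 [520.9684 253.7769]
grey [ 450  281  110   68 5164] [512.4 312.8] ((586.2093505859375, 42.885650634765625), (63.401248931884766, 103.62149047851562), 33.38178634643555) axis 127.9696883472797 [584.66473  44.29522]
```

The plate is at (0.519,0.252) with its tab axis at 45°. Jaw turn needed is +1.5°. Descending and gripping.

```bash

python3 -m handwheel '[0.37,0.03,-4,0,0,1.5,1, 0.37,0.03,-8,0,0,1.5,1, 0.37,0.03,-10,0,0,1.5,0.9, 0.37,0.03,-10.6,0,0,1.5,0.9, 0.37,0.03,-10.6,0,0,1.5,0.9]' 35
python3 -m handwheel '[0,0,0,0,0,0,0.65, 0,0,0,0,0,0,0.65, 0,0,0,0,0,0,0.65, 0,0,0,0,0,0,0.65, 0,0,0,0,0,0,0.65,0,0,0,0,0,0,0.65]'
python3 -m handwheel '[0,0,1,0,0,0,0.65, 0,0,3,0,0,0,0.65, 0,0,6,0,0,0,0.65, 0,0,9,0,0,0,0.65, 0,0,9,0,0,0,0.65, 0,0,9,0,0,0,0.65]'
python3 - <<'E'
from h import *
C=cam('wrist');w=read_camera('wrist');o=get_obs();q=o['tool_rot'];print(o['t'],o['eef_pos'],'jaw',2*np.degrees(np.arctan2(q[2],q[1]))+90,'zax',Ro.from_quat([*q[1:],q[0]]).as_matrix()[:,2].round(4))
np.save('wg.npy',w)
E
```

```text
t: 13.3
eef_pos: [0.518, 0.2497, 0.0104]
tool_rot: [0.0, 0.924, 0.383, -0.003]
contact_force: [-1.1, 0.4, 0.6]
gripper_width: 0.899
t: 13.8
eef_pos: [0.5192, 0.2499, 0.0118]
tool_rot: [0.0, 0.924, 0.382, -0.002]
contact_force: [-0.7, -1.7, 7.0]
gripper_width: 0.78
t: 14.3
eef_pos: [0.5205, 0.2506, 0.1044]
tool_rot: [0.0, 0.924, 0.382, 0.001]
contact_force: [0.0, -0.2, -0.6]
gripper_width: 0.781
14.35 [0.51935049 0.24985054 0.10277305] jaw 134.96228808136158 zax [-0.0014 -0.0016 -1.    ]
```

```bash
cat > held.py <<'E'
from h import *
def held(w,C,o):
    hs=cv2.cvtColor(w,cv2.COLOR_RGB2HSV);g=((hs[...,1]<70)&(hs[...,2]>75)).astype(np.uint8)
    x,y,z=o['eef_pos'];zt=z+.0121
    cs,h=cv2.findContours(g,cv2.RETR_CCOMP,cv2.CHAIN_APPROX_NONE)
    for c,hh in zip(cs,h[0]):
        A=cv2.contourArea(c)
        if A>1200:
            P=np.array([ray(C,*p[0],zt)[:2]*1000 for p in c]).astype(np.float32)
            M=cv2.moments(P);cen=np.array([M['m10'],M['m01']])/M['m00']
            mu=np.array([[M['mu20'],M['mu11']],[M['mu11'],M['mu02']]]);e=np.linalg.eigh(mu)[1][:,1]
            print('hole' if hh[3]>=0 else 'outer',cv2.boundingRect(c),'cen',cen.round(1),'rel',(cen-[x*1000,y*1000]).round(1),'rad',np.sqrt(M['m00']/np.pi).round(1),'ang',np.degrees(np.arctan2(e[1],e[0])).round(1))
E
python3 -c "
from held import *
held(np.load('wg.npy'),cam('wrist'),get_obs())"
```

```text
outer (464, 297, 96, 76) cen [584.9 150.3] rel [ 65.5 -99.5] rad 19.5 ang 95.0
outer (207, 158, 147, 219) cen [520.7 252. ] rel [1.3 2.1] rad 37.3 ang 45.0
hole (235, 242, 90, 74) cen [521.2 252.7] rel [1.9 2.8] rad 19.3 ang 134.6
```

```bash
python3 - <<'E'
from h import *
import h
def fit(f,e,q,rois):
    h.get_obs=lambda:{'eef_pos':np.array(e),'tool_rot':np.array(q)}
    C=cam('wrist');w=np.load(f);m=((w.max(2)<62)*255).astype(np.uint8);o=-C[1].T@C[2];P=[]
    for x0,y0,x1,y1 in rois:
        n,l,s,cc=cv2.connectedComponentsWithStats(m[y0:y1,x0:x1]);i=1+np.argmax(s[1:,4])
        pts=np.argwhere(l==i)[:,::-1]+[x0,y0]
        W=np.array([ray(C,*p,.072)[:2] for p in pts]); r=np.hypot(*(W-o[:2]).T)
        # top cap = points farthest from nadir; tip disc radius 2.2mm
        d=(W.mean(0)-o[:2]);d/=np.linalg.norm(d);t=(W-o[:2])@d;k=t>t.max()-.0044
        c=W[k].mean(0);P.append(c);print(len(pts),pts.min(0),pts.max(0),(c*1000).round(1))
    d=P[0]-P[1];print('mid',((P[0]+P[1])/2*1000).round(1),'dist',np.linalg.norm(d)*1000,'ang',np.degrees(np.arctan2(d[1],d[0])))
fit('w11.npy',[.56781966,-.0049409,.12538645],[1.127e-3,.99958349,.02882978,6.465e-4],[(290,140,330,180),(235,255,275,305)])
fit('w6.npy',[.50150664,.03050843,.13121356],[7.908e-4,.9657031,-.2596343,-2.6167e-3],[(245,3,285,40),(275,165,310,205)])
E
```

```text
209 [301 148] [316 167] [613.4 -20.8]
213 [248 268] [259 293] [523.3  11.6]
mid [568.3  -4.6] dist 95.79738904325376 ang -19.74722232304668
137 [257   9] [269  32] [614.3 -25.3]
185 [287 172] [298 193] [519.8  10.2]
mid [567.   -7.6] dist 100.92876871903749 ang -20.566346825247898
```

Housing axis by the pins is (0.5683,-0.0046) at about -19.7°, which agrees with where the disc seated (0.5681,-0.0049). Carrying the plate over and turning it -64.7°.

```bash

python3 -m handwheel '[0.6,-3.5,0,0,0,-7,0.65, 1.2,-7,0,0,0,-14,0.65, 1.8,-10.5,0,0,0,-21,0.65, 2.4,-14,0,0,0,-28,0.65, 3,-17.5,0,0,0,-35,0.65, 3.6,-21,0,0,0,-42,0.65, 4.76,-24,0,0,0,-49,0.65, 4.76,-25.4,0,0,0,-56,0.65]'
python3 -c "
from h import *
o=get_obs();q=o['tool_rot'];print(o['eef_pos'],'jaw',2*np.degrees(np.arctan2(q[2],q[1]))+90,'zax',Ro.from_quat([*q[1:],q[0]]).as_matrix()[:,2].round(4))"
```

```text
t: 15.02
eef_pos: [0.5674, -0.01, 0.1017]
tool_rot: [0.001, 0.995, -0.102, -0.001]
contact_force: [1.0, -0.6, -1.0]
gripper_width: 0.781
[ 0.56738353 -0.00999748  0.10169207] jaw 78.29550981248339 zax [-0.003  -0.0024 -1.    ]
```

```bash

python3 -m handwheel '[0,0.5,-0.5,0,0,-6,0.65, 0,0.55,-1.2,0,0,-8,0.65, 0,0.55,-1.6,0,0,-8,0.65, 0,0.55,-1.6,0,0,-8,0.65, 0,0.55,-1.6,0,0,-8,0.65]'
python3 -c "
from h import *
C=cam('wrist');w=read_camera('wrist');np.save('w12.npy',w);save(w[:380,130:430],'w12')
o=get_obs();q=o['tool_rot'];print(o['eef_pos'],'jaw',2*np.degrees(np.arctan2(q[2],q[1]))+90,'zax',Ro.from_quat([*q[1:],q[0]]).as_matrix()[:,2].round(4))
x,y,z=o['eef_pos'];print(proj(C,[x,y,z+.012]))
for s in(1,-1):print(proj(C,[.5682+s*.05*np.cos(np.radians(-19.7)),-.0048+s*.05*np.sin(np.radians(-19.7)),.072]))"
```

```text
t: 15.43
eef_pos: [0.5666, -0.0042, 0.0849]
tool_rot: [0.001, 0.985, -0.17, -0.002]
contact_force: [-0.0, 0.2, -1.3]
gripper_width: 0.777
[ 0.56701626 -0.00422185  0.08533919] jaw 70.39279881895759 zax [-0.0043 -0.002  -1.    ]
[280.85571612 284.17899845]
[281.204123   162.00610698]
[280.46678114 333.67200879]
```

View pics/w12.png

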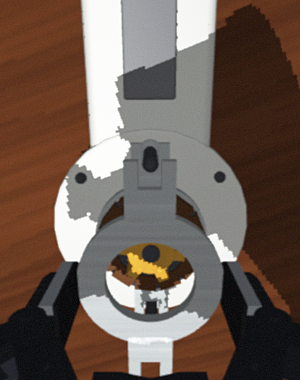

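Pin A shows centred in the upper fork slot at crop (150,157), and the plate is centred and square on the arm axis. Lowering gently.

```bash

python3 -m handwheel '[0,0,-0.8,0.1,-0.25,0,0.65, 0,0,-1.4,0.1,-0.25,0,0.65, 0,0,-1.7,0.1,-0.25,0,0.65, 0,0,-1.9,0.1,-0.25,0,0.65, 0,0,-2,0.1,-0.25,0,0.65]'
python3 -c "
from h import *;o=get_obs();print(o['eef_pos'],o['contact_force'],o['torque'])"
python3 -m handwheel '[0,0,-0.05,0,0,0,0.65, 0,0,-0.1,0,0,0,0.65, 0,0,-0.15,0,0,0,0.65, 0,0,-0.2,0,0,0,0.65]'
python3 -c "
from h import *;o=get_obs();print(o['eef_pos'],o['contact_force'],o['torque'])"
```

```text
t: 15.9
eef_pos: [0.5668, -0.0042, 0.0648]
tool_rot: [0.0, 0.985, -0.17, -0.0]
contact_force: [0.5, -0.2, -1.5]
gripper_width: 0.782
[ 0.56676219 -0.00418775  0.06483343] [ 0.51991352 -0.20961337 -1.4691874 ] [ 0.00421428 -0.00680835 -0.00509708]
t: 16.23
eef_pos: [0.5669, -0.0042, 0.063]
tool_rot: [0.0, 0.985, -0.17, -0.0]
contact_force: [0.4, -0.6, -0.4]
gripper_width: 0.785
[ 0.56691081 -0.00416843  0.06296732] [ 0.38090795 -0.59544453 -0.41452444] [ 0.05567808  0.01520933 -0.03230521]
```

Underside is now at 69 mm, 3 mm below the pin tops and past the taper, with no force. Continuing down.

```bash

python3 -m handwheel '[0,0,-0.1,0,0,0,0.65, 0,0,-0.25,0,0,0,0.65, 0,0,-0.4,0,0,0,0.65, 0,0,-0.55,0,0,0,0.65]'
python3 -c "
from h import *;o=get_obs();print(o['eef_pos'],o['contact_force'],o['torque'])"
python3 -m handwheel '[0,0,-0.2,0,0,0,0.65, 0,0,-0.4,0,0,0,0.65, 0,0,-0.6,0,0,0,0.65, 0,0,-0.75,0,0,0,0.65]'
python3 -c "
from h import *;o=get_obs();print(o['eef_pos'],o['contact_force'],o['torque'])"
```

```text
t: 16.57
eef_pos: [0.5669, -0.0042, 0.0573]
tool_rot: [0.0, 0.985, -0.17, -0.0]
contact_force: [-0.9, 0.2, -1.4]
gripper_width: 0.78
[ 0.56691517 -0.0041922   0.05733364] [-0.94418666  0.17169365 -1.36222382] [-0.01388609  0.00644561 -0.00573645]
t: 16.9
eef_pos: [0.5668, -0.0042, 0.0495]
tool_rot: [0.0, 0.985, -0.17, -0.0]
contact_force: [-0.0, -0.7, -1.0]
gripper_width: 0.78
[ 0.56679804 -0.00422682  0.04950042] [-0.02130362 -0.74373919 -1.00123237] [-0.03485778 -0.02678304 -0.00390891]
```

```bash

python3 -m handwheel '[0,0,-0.1,0,0,0,0.65, 0,0,-0.18,0,0,0,0.65, 0,0,-0.24,0,0,0,0.65, 0,0,-0.28,0,0,0,0.65]'
python3 -c "
from h import *;o=get_obs();print(o['eef_pos'],o['contact_force'],o['torque'])"
```

```text
t: 17.23
eef_pos: [0.5668, -0.0042, 0.0469]
tool_rot: [0.0, 0.985, -0.17, -0.0]
contact_force: [-1.9, -0.1, 3.6]
gripper_width: 0.778
[ 0.56675408 -0.00417605  0.0468643 ] [-1.90278955 -0.0792325   3.56140657] [0.0741575  0.41770836 0.07459015]
```

Contact came at the expected height with 3.6 N. Release, rise and check.

```bash

python3 -m handwheel '[0,0,0,0,0,0,0.85, 0,0,0,0,0,0,0.95, 0,0,0,0,0,0,1, 0,0,0,0,0,0,1, 0,0,1,0,0,0,1, 0,0,3,0,0,0,1, 0,0,6,0,0,0,1, 0,0,8,0,0,0,1]'
python3 -m handwheel '[-2.5,1,1,0,0,0,1, -2.5,1,1,0,0,0,1, -2.5,1,1,0,0,0,1]'
python3 -c "
from h import *
C=cam('wrist');w=read_camera('wrist');s=read_camera('scene');t=read_camera('top');o=get_obs();print(o['t'],o['eef_pos'],o['contact_force'])
u,v=proj(C,[.568,-.005,.055]).astype(int);a=cv2.resize(w[max(0,v-110):v+110,u-110:u+110],(400,400),interpolation=cv2.INTER_CUBIC)
p=proj(cam('scene'),[.568,-.005,.055]).astype(int);b=cv2.resize(s[p[1]-35:p[1]+35,p[0]-35:p[0]+35],(400,400),interpolation=cv2.INTER_CUBIC)
save(np.hstack([a,b]),'w13');np.save('w13.npy',w)"
```

```text
t: 17.9
eef_pos: [0.5674, -0.0042, 0.1294]
tool_rot: [-0.0, 0.985, -0.17, 0.0]
contact_force: [0.2, 0.6, 1.1]
gripper_width: 1.002
t: 18.15
eef_pos: [0.5422, 0.0063, 0.1409]
tool_rot: [-0.0, 0.985, -0.17, 0.001]
contact_force: [-0.1, -0.1, 0.9]
gripper_width: 0.999
18.3 [0.5425764  0.00551215 0.13927249] [ 0.72018682 -0.65075451  0.40536385]
```

View pics/w13.png

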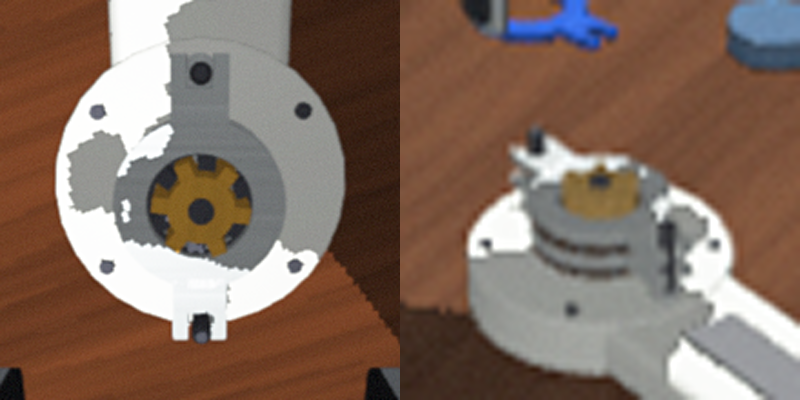

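Both forks surround their pins at (200,72) and (200,325). The side view shows the stack lying level with no visible gap, and the gripper is clear. Handing in.

```bash
python3 -c "
from station import *;print(hand_in())"
```

```text
the job is handed in; nothing more can be done
None
```

The brake pack is finished and handed in at about 18 s of robot time. The lined disc is down on the splined hub, with the loose steel plate on top and its forks around both pins.

**How it went**
- **Disc:** I gripped it twice, the first time too high on the rim. I first brought it over the hub with its teeth lined up on the hub teeth instead of the gaps, and turned it half a pitch (30°) before lowering. After small shifts and turns it dropped in, and I lowered it to home height.
- **Plate:** it went over the pins with no contact force until it reached the disc.

**Last checks**
- **Height:** reckoned from the gripper, the disc came to 46 mm with about 1 N. The plate came to 53 mm with 3.6 N.
- **Pictures:** the last two views show the plate level with no visible gap, both pins inside the forks, and the hub teeth meshed.
- **Bystanders:** I moved nothing near the phone, the trial lens or the spanner, but I did not check their positions again at the end.

**What was less than ideal**
- **First touch:** the first touch of the disc on the hub, before it had found its teeth, reached about 26 N. That is harder than a gentle feel. I backed off at once and stayed under 10 N afterwards.
- **Camera:** the wrist camera's estimates of the hub position varied by about 2 mm between views, so I settled the final fit by touch.
- **Pictures viewed:** I viewed 14 against the budget of 10 (one or two over allowed).

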